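# Set out the display vases in the order of their boxes

## Robot

A 6-joint arm with a two-finger parallel gripper is mounted at the origin on the work surface. World frame = base frame: x ahead of the robot, y to its left, z up, the work surface at z = 0. Lengths are in m, angles in degrees, forces in N, time in s.
With the tool pointing down it reaches from about 0.3 to 0.875 m from the base axis. Payload 4.2 kg.
Tool frame: the origin (TCP) lies midway between the tips of the shut fingers; the grasp point (between the pads) lies 19 mm behind it (ctrl.grip_point_offset is the distance from the TCP to the grasp point, in m); z points along the fingers, y is the line along which they close (so a half turn about z gives the same grasp; the last joint's range is limited). The gripper opens to 85 mm and grips with 20 to 120 N. Pads are 22 mm wide; open, the fingers measure 114 mm over their backs; the gripper's body (76 mm by 85 mm) begins 54 mm behind the grasp point. The pads swing forward as they close: fully open they stand 13 mm farther back than shut.
Start: joints at [-72.078, 18.312, 89.639, -0, 72.044, -1.146], TCP at [0.188, -0.543, 0.231] pointing down, gripper open.
Joint ranges: [-177.97, 177.97], [-48.28, 115.42], [12.27, 149.76], [-77.06, 257.06], [2.81, 150.46], [-146.56, 146.56]. Speed limits (degrees/s): [147.25, 147.25, 180, 180, 180, 180].

## Interface

Orientations are given as [roll, pitch, yaw] about the fixed x, y, z axes, in that order (R = Rz(yaw) Ry(pitch) Rx(roll)).
In Python, from station import ctrl, vision, close_job gives the robot as it stands. The module is installed in compiled form; this text tells all that it offers.
- The arm moves only by the tool send_rows, never from a script. Its argument "steps" is text: rows parted by semicolons, each of 6 numbers parted by spaces: the shift along the tool's x, y, z scaled (see below), then the turn, a rotation vector about the tool's x, y, z scaled (see below). A call has 1 to 12 rows; each row is the pose to reach, as a shift and turn from the pose commanded when the call began, along the tool's axes at that moment; what a row does not reach only later rows make up. The controller multiplies each number of a shift by 500 mm and each number of a turn by 90 degrees. A row lasts 1/10 s, in which the tool goes at most 50 mm and 8.59 degrees, less where a joint would pass 70% of its speed; a pose out of reach is approached as far as the arm can. A call with a number of a shift or a turn outside -1 to 1 is refused whole. A call with a gripper value outside its range is refused whole. "jaw" is the closure in counts, from 0 (fully open) to 255 (shut), set as the call begins (left out, the last holds). The fingers move at their own pace and stop on an object; "squeeze" is the grip in N (left out, the last holds). Time passes only in rows, so rows that repeat a pose let the fingers close. It gives the time, the measured TCP pose, the force, the opening and the grip force at its end, in the units of the state.
- ctrl.get_state(): the state, without advancing time (a new reading comes with each control period).
- vision.capture(name): name is "scene" or "top"; returns a dict with "image" (480x640x3 uint8, red, green, blue), "camera_matrix" (3x3 intrinsics, pixels), "pose" (4x4, takes a point from camera to world coordinates). Camera axes: x right, y down, z forward; pixel columns grow to the right and rows downward; lengths in m; the calibration is good to about 2 mm. A picture is of the moment at which its call begins. There is no depth.
- close_job(): hands the job in; it is judged then, once.
The state is a dict: "clock": time; "joint_positions": joint angles; "joint_velocities": joint speeds; "joint_torque": joint torques, N m; "ee_pos": TCP position; "eef_rot": TCP orientation; "contact_force": force on the tool from outside, world axes, zero at the start; "ft_torque": the same for the moment, N m; "opening": finger opening in m; "finger_force": force on a finger pad.
Only numpy, scipy, OpenCV 4.12 (cv2) and the standard library are available. Lean on these libraries where they do the work, as an engineer would, in place of code of your own. Each camera call takes 0.05 s, during which the arm holds its last target. There are 200 camera calls.

## Task

Lift the four vases out of their open gift boxes in the cardboard tray and stand them on the walnut display riser, one centred on each round cork pad, in the same left-to-right order as their boxes stand in the tray, so that customers find the box that goes with each vase. Set them down gently, never letting one drop or tip over, and leave all four upright.

Things in the scene. Friction and masses are not known exactly. Their poses are not given: they have to be found in the camera images.
- vase_blue: cobalt-blue bottle-shaped vase with pale bands, loose, about 220 g, round, 124 mm tall: foot 44 mm across, belly 58 mm across at most, above it a straight upright neck 24 mm in diameter from 78 mm to 117 mm above the foot (the place to grip), rim 29 mm across. Origin: centre of the foot's underside; z up its axis. It starts upright inside box_blue.
- vase_clay: terracotta-orange pear-shaped vase with cream and black bands, loose, about 220 g, round, 118 mm tall: foot 44 mm across, belly 58 mm across at most, above it a straight upright neck 26 mm in diameter from 78 mm to 111 mm above the foot (the place to grip), rim 31 mm across. Origin: centre of the foot's underside; z up its axis. It starts upright inside box_clay.
- vase_white: bone-white high-shouldered vase with black bands and one dark red band, loose, about 220 g, round, 124 mm tall: foot 44 mm across, belly 58 mm across at most, above it a straight upright neck 25 mm in diameter from 78 mm to 117 mm above the foot (the place to grip), rim 30 mm across. Origin: centre of the foot's underside; z up its axis. It starts upright inside box_white.
- vase_green: teal-green gourd-shaped vase with black and cream bands, loose, about 220 g, round, 116 mm tall: foot 44 mm across, belly 58 mm across at most, above it a straight upright neck 26 mm in diameter from 78 mm to 109 mm above the foot (the place to grip), rim 31 mm across. Origin: centre of the foot's underside; z up its axis. It starts upright inside box_green.
- box_blue: open kraft gift box with cobalt-blue printed front, back and rim, 74 x 74 mm, 58 mm high, walls and floor 3 mm, no lid; stays fixed in the tray, one of four side by side at 80 mm pitch. Origin: centre of its underside (4 mm above the counter); axes parallel to the tray's.
- box_clay: open kraft gift box with terracotta-orange printed front, back and rim, 74 x 74 mm, 58 mm high, walls and floor 3 mm, no lid; stays fixed in the tray, one of four side by side at 80 mm pitch. Origin: centre of its underside (4 mm above the counter); axes parallel to the tray's.
- box_white: open kraft gift box with bone-white printed front, back and rim, 74 x 74 mm, 58 mm high, walls and floor 3 mm, no lid; stays fixed in the tray, one of four side by side at 80 mm pitch. Origin: centre of its underside (4 mm above the counter); axes parallel to the tray's.
- box_green: open kraft gift box with teal-green printed front, back and rim, 74 x 74 mm, 58 mm high, walls and floor 3 mm, no lid; stays fixed in the tray, one of four side by side at 80 mm pitch. Origin: centre of its underside (4 mm above the counter); axes parallel to the tray's.
- tray: low cardboard tray, 92 (x) by 336 mm (y), floor 4 mm, walls 18 (front) to 34 mm (back) high, fixed on the counter at the robot's left or right, turned up to 0.25 rad; holds the four boxes in a row along its y, centred at x = 0, y = +120, +40, -40, -120 mm. Origin: centre of its underside; +y is its left end seen from the robot.
- riser: dark walnut riser beside the tray, 150 (x) by 340 mm (y), top 50 mm up, fixed, turned up to 0.25 rad. Four cork pads, 74 mm across, tops 52 mm up, at x = -25, y = +120, +40, -40, -120 mm. Brass rail at x = +68, 80 mm up; two 22 mm high pinch pots near x = +40. Origin: centre of its underside on the counter; +y its left end seen from the robot, -x its front.
Things that resemble listed ones, but are neither listed nor needed, are in the scene too. Leave any pink look-alike of the box_white alone.

How it is judged:
By the outcome, as a careful person would: the job done as asked, in the order asked, and still so for the second after the job is handed in, with the robot touching nothing.
It also fails if it takes over 115 s, if anything falls off the work surface, if the arm or the gripper's body presses on something with over 40 N, if the wrist force passes 120 N, or if a joint passes its speed limit or range.

## Working session

There is one attempt and no reset: what is moved stays moved. The work goes in short steps, Python scripts to look and compute and a tool call to move; the robot and the scene stay as the last step left them, time stands still between calls to the robot, and variables do not carry over. Pictures are saved under pics/ and viewed, at most 14 in all, crops included, and the job is handed in when it is done.

Besides the shell and the picture viewer there is one more tool, called as a command line: name --argument value ..., lists and objects as JSON in quotes. send_rows: Moves the arm, as the interface text tells. Its arguments: {"type":"object","properties":{"steps":{"type":"string"},"jaw":{"type":"number"},"squeeze":{"type":"number"}},"required":["steps"]}

```bash
mkdir -p pics
python3 - <<'E'
from station import ctrl,vision
import cv2,numpy as np
np.set_printoptions(precision=4,suppress=True)
print(ctrl.get_state(), ctrl.grip_point_offset)
for n in("scene","top"):
    c=vision.capture(n);cv2.imwrite(f"pics/{n}0.png",c["image"][:,:,::-1]);print(c["camera_matrix"],c["pose"])
E
```

```text
{'clock': 0.0, 'joint_positions': array([-72.0795,  18.3511,  89.7084,   0.0014,  72.0442,  -1.1471]), 'joint_velocities': array([ 0.0363,  0.0397, -0.0439,  0.0005,  0.0296,  0.0068]), 'joint_torque': array([  0.0003, -41.5526, -23.416 ,   0.0001,   0.008 ,  -0.    ]), 'ee_pos': array([ 0.1877, -0.543 ,  0.2305]), 'eef_rot': array([-179.8963,   -0.0034,   19.0672]), 'contact_force': array([-0.0943,  0.0772,  0.085 ]), 'ft_torque': array([ 0.0168,  0.0134, -0.0533]), 'finger_force': 0.0, 'opening': 0.08540678695283788} 0.0187
[[494.9965   0.     307.9574]
 [  0.     494.9965 236.466 ]
 [  0.       0.       1.    ]] [[-0.3208  0.7055 -0.632   1.1499]
 [ 0.9471  0.2338 -0.2197  0.3019]
 [-0.0072 -0.669  -0.7432  0.8416]
 [ 0.      0.      0.      1.    ]]
[[491.7345   0.     323.4762]
 [  0.     491.7345 238.4745]
 [  0.       0.       1.    ]] [[-0.0275 -0.9808  0.1931  0.289 ]
 [-0.9994  0.0233 -0.0239  0.0702]
 [ 0.0189 -0.1937 -0.9809  1.0678]
 [ 0.      0.      0.      1.    ]]
```

View pics/scene0.png

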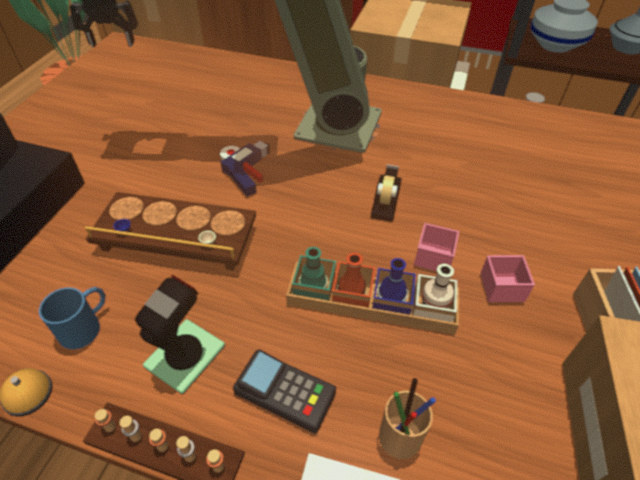

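View pics/top0.png

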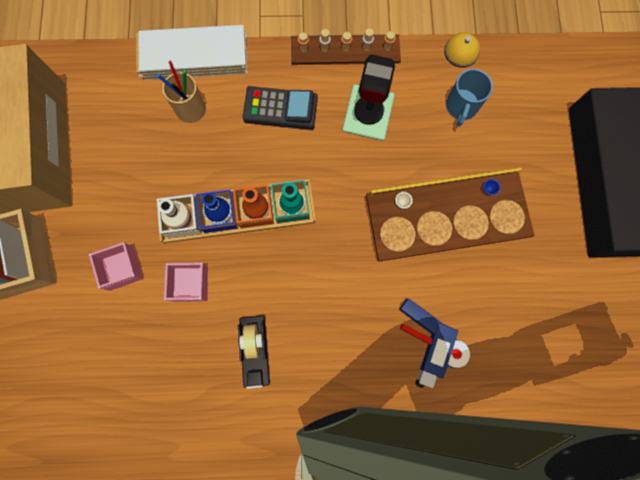

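Top view: tray at (235,210), with boxes left to right (world +y to −y) white (172,212), blue (217,205), clay (253,203) and green (291,198). Riser pads are at (398,234), (434,228), (471,222) and (507,217).

Possible mix-ups:
- White: pinch pot (403,200).
- Blue: mug (469,95) and pot (491,187).
- Boxes: pink look-alikes at (115,265) and (186,281), which I leave alone.

My choice is the four necked vases in the tray.

```bash
cat > h.py <<'E'
from station import ctrl,vision
import cv2,numpy as np
np.set_printoptions(precision=4,suppress=True)
def ray(c,u,v):
    d=c["pose"][:3,:3]@np.linalg.solve(c["camera_matrix"],[u,v,1.]);return c["pose"][:3,3],d/np.linalg.norm(d)
def plane(c,u,v,z):
    o,d=ray(c,u,v);return o+d*(z-o[2])/d[2]
def proj(c,p):
    q=c["pose"][:3,:3].T@(np.array(p)-c["pose"][:3,3]);q=c["camera_matrix"]@q;return q[:2]/q[2]
def tri(c1,p1,c2,p2):
    (o1,d1),(o2,d2)=ray(c1,*p1),ray(c2,*p2)
    s=np.linalg.lstsq(np.c_[d1,-d2],o2-o1,rcond=None)[0]
    a,b=o1+d1*s[0],o2+d2*s[1];return (a+b)/2,np.linalg.norm(a-b)
E
python3 - <<'E'
from h import *
t=vision.capture("top");s=vision.capture("scene")
hsv=cv2.cvtColor(t["image"],cv2.COLOR_RGB2HSV)
roi=np.zeros(hsv.shape[:2],np.uint8);roi[180:265,372:530]=1
m=((hsv[...,2]>150)&(roi>0)).astype(np.uint8)*255
for c in cv2.findContours(m,0,1)[0]:
    if cv2.contourArea(c)>400:
        e=cv2.fitEllipse(cv2.convexHull(c));print("pad",np.array(e[0]),e[1],plane(t,*e[0],.052))
a=cv2.resize(t["image"][170:250,150:320],None,fx=4.6,fy=4.6,interpolation=2)
cv2.imwrite("pics/t1.png",a[:,:,::-1])
a=cv2.resize(s["image"][235:335,280:465],None,fx=4.3,fy=4.3,interpolation=2)
cv2.imwrite("pics/s1.png",a[:,:,::-1])
E
```

```text
pad [461.6465 252.8503] (32.8580207824707, 215.5504608154297) [ 0.4512 -0.2445  0.052 ]
pad [397.511  233.6054] (34.27118682861328, 35.52346420288086) [ 0.4958 -0.1115  0.052 ]
pad [434.2891 227.8363] (33.80596160888672, 35.49783706665039) [ 0.5064 -0.1905  0.052 ]
pad [470.7843 222.1058] (33.42716979980469, 35.513553619384766) [ 0.5171 -0.2696  0.052 ]
pad [507.1274 216.3457] (32.873023986816406, 35.54279708862305) [ 0.5279 -0.3489  0.052 ]
pad [370.1201 192.9504] (2.652463436126709, 3.560558795928955) [ 0.5863 -0.0575  0.052 ]
```

View pics/t1.png

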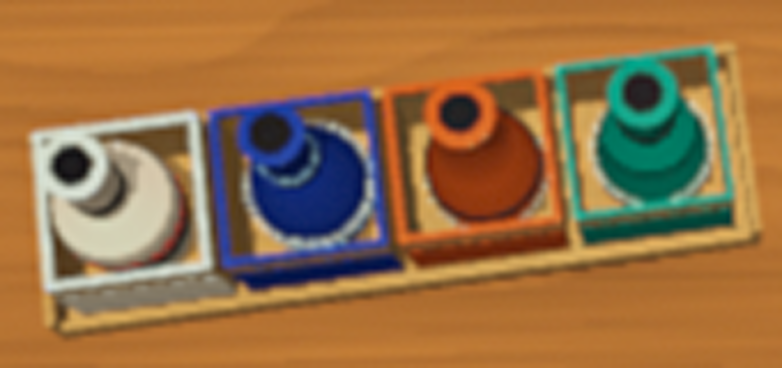

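View pics/s1.png

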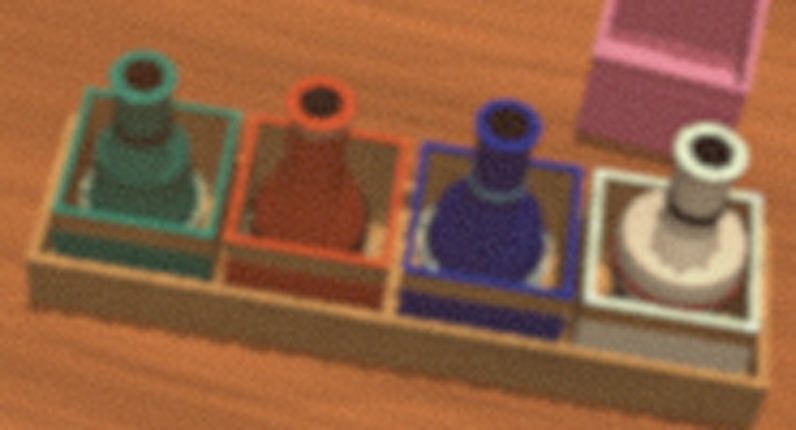

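The crops confirm the order from the robot's left: white, blue, clay, green. Mouths in the top crop are at (72,165), (268,130), (460,112) and (642,90). Next I measure the dark mouths in both views.

```bash
cat > m.py <<'E'
from h import *
def mouth(img,g,r=7,th=70):
    x,y=int(round(g[0])),int(round(g[1]))
    p=cv2.resize(img[y-r:y+r+1,x-r:x+r+1],None,fx=8,fy=8,interpolation=2).max(axis=2)
    lo=float(np.min(p));m=(p<lo+25).astype(np.uint8)
    n,l,st,ce=cv2.connectedComponentsWithStats(m)
    k=1+np.argmin(np.linalg.norm(ce[1:]-4*(2*r+1),axis=1));c=ce[k]
    return np.array([x-r,y-r])+(c+.5)/8-.5, st[k,4]/64
E
python3 - <<'E'
from m import *
t=vision.capture("top");s=vision.capture("scene")
T=dict(white=(72,165),blue=(268,130),clay=(460,112),green=(642,90))
S=dict(white=(712,152),blue=(512,125),clay=(320,103),green=(145,77))
H=dict(white=.131,blue=.131,clay=.125,green=.123)
for k in T:
    a,n1=mouth(t["image"],np.array(T[k])/4.6+[150,170]);b,n2=mouth(s["image"],np.array(S[k])/4.3+[280,235])
    X,g=tri(t,a,s,b);print(k,a,n1,b,n2,"tri",X,g,"top",plane(t,*a,H[k])[:2],"scene",plane(s,*b,H[k])[:2])
# box rim corners (top crop) -> plane z=.062
for k,q in dict(white=[(33,132),(197,112),(213,270),(50,290)],blue=[(211,112),(376,92),(390,250),(225,270)],clay=[(385,93),(548,72),(562,228),(400,248)],green=[(557,67),(715,48),(733,210),(578,222)]).items():
    P=np.array([plane(t,*(np.array(x)/4.6+[150,170]),.062) for x in q]);print(k,P.mean(0),np.degrees(np.arctan2(*(P[0]-P[1])[1::-1]))-0)
E
```

```text
white [165.0102 205.4186] 34.453125 [445.0638 269.6063] 30.828125 tri [0.546  0.3545 0.1335] 0.0006203499515257351 top [0.5467 0.3555] scene [0.5441 0.3543]
blue [208.2388 198.4236] 45.578125 [397.7777 263.3046] 51.484375 tri [0.5584 0.2705 0.1334] 0.0011161736671305657 top [0.559  0.2716] scene [0.5566 0.2699]
clay [249.4078 194.0238] 39.3125 [354.2084 258.3341] 33.03125 tri [0.5674 0.1909 0.1275] 0.0011629884156579159 top [0.568  0.1917] scene [0.5655 0.1899]
green [289.0986 189.5829] 44.15625 [312.8595 252.0456] 52.40625 tri [0.5755 0.1123 0.1254] 0.00125823431005837 top [0.576  0.1131] scene [0.5737 0.1111]
white [0.5474 0.3514 0.062 ] 96.03216718462411
blue [0.555  0.2712 0.062 ] 95.98624922728034
clay [0.5631 0.1923 0.062 ] 96.43511932537908
green [0.5725 0.1134 0.062 ] 95.93311236206424
```

Measurements agree: each mouth is within 2.5 mm of its expected height, box pitch is about 80 mm, tray yaw is about 6° and riser yaw about 7.7°. I'll use one tool yaw of 97° throughout, with the jaws closing along the tray's x. Order is green, clay, blue, white, so no vase is carried over another.

send_rows --steps "0.02 -0.02 0 0 0 -0.03;0.07 -0.06 0 0 0 -0.09;0.13 -0.11 0 0 0 -0.17;0.19 -0.16 0 0 0 -0.26;0.25 -0.21 0 0 0 -0.35;0.31 -0.26 0 0 0 -0.44;0.37 -0.31 0 0 0 -0.53;0.43 -0.36 0 0 0 -0.62;0.49 -0.41 0 0 0 -0.71;0.54 -0.45 0 0 0 -0.79;0.57 -0.48 0 0 0 -0.84;0.58 -0.49 0 0 0 -0.866" --jaw 0 --squeeze 40

```text
clock: 1.5
ee_pos: [0.3821, -0.2148, 0.2314]
eef_rot: [180.0, -0.0, 97.4]
contact_force: [0.4, -0.6, 0.5]
opening: 0.0853
finger_force: 0.0
```

```bash
cat > go.py <<'E'
from h import *
import sys
from scipy.spatial.transform import Rotation as R
def to(x,y,z,yaw=97.):
    s=ctrl.get_state();r=R.from_euler("xyz",s["eef_rot"],degrees=True)
    d=np.array([x,y,z])-s["ee_pos"];g=R.from_euler("xyz",[180,0,yaw],degrees=True)
    print("t",round(s["clock"],2),"pos",s["ee_pos"],"rot",s["eef_rot"],"open",s["opening"],"F",s["contact_force"])
    print("shift units",r.inv().apply(d)/.5,"turn units",(r.inv()*g).as_rotvec(degrees=True)/90,"dist",np.linalg.norm(d))
if __name__=="__main__": to(*map(float,sys.argv[1:]))
E
python3 go.py .5755 .1123 .17
python3 - <<'E'
from m import *
t=vision.capture("top");s=vision.capture("scene")
hsv=cv2.cvtColor(s["image"],cv2.COLOR_RGB2HSV)
for (x,y),top in zip([(398,234),(434,228),(471,222),(507,217)],[[.4958,-.1115],[.5064,-.1905],[.5171,-.2696],[.5279,-.3489]]):
    u=proj(s,[*top,.052]).round().astype(int)
    p=hsv[...,2][u[1]-16:u[1]+17,u[0]-24:u[0]+25];th,m=cv2.threshold(p.copy(),0,255,cv2.THRESH_OTSU)
    c=[c for c in cv2.findContours(m,0,1)[0] if cv2.pointPolygonTest(c,(24,16),False)>0][0]
    e=cv2.fitEllipse(cv2.convexHull(c));q=np.array(e[0])+u-[24,16];print(u,q,e[1],"pad scene",plane(s,*q,.052)[:2],"top",top)
E
```

```text
t 1.5 pos [ 0.3821 -0.2148  0.2314] rot [179.9865  -0.0272  97.3751] open 0.08533354399092183 F [ 0.3774 -0.6271  0.501 ]
shift units [0.5991 0.4675 0.1232] turn units [ 0.0001 -0.0003  0.0042] dist 0.38490406285227946
[228 223] [223.233  224.9228] (25.947216033935547, 44.545230865478516) pad scene [ 0.5048 -0.1191] top [0.4958, -0.1115]Traceback (most recent call last):
  File "<stdin>", line 7, in <module>
IndexError: list index out of range
```

send_rows --steps "0.02 0.02 0 0 0 0;0.07 0.06 0 0 0 0;0.14 0.11 0 0 0 0;0.21 0.16 0 0 0 0;0.28 0.22 0 0 0 0;0.35 0.27 0 0 0 0;0.42 0.33 0 0 0 0;0.49 0.38 0 0 0 0;0.55 0.43 0 0 0 0;0.585 0.456 0 0 0 0;0.599 0.4675 0 0 0 0;0.599 0.4675 0 0 0 0"

```text
clock: 2.8
ee_pos: [0.5776, 0.1081, 0.2308]
eef_rot: [-180.0, 0.0, 97.0]
contact_force: [0.0, -1.4, 0.5]
opening: 0.0854
finger_force: 0.0
```

```bash
python3 go.py .5755 .1123 .081
python3 - <<'E'
from m import *
t=vision.capture("top");s=vision.capture("scene")
cv2.imwrite("pics/s2.png",cv2.resize(s["image"][180:280,70:270],None,fx=4,fy=4,interpolation=2)[:,:,::-1])
h=cv2.cvtColor(s["image"],cv2.COLOR_RGB2HSV)
for p in [(127,208),(160,212),(193,217),(228,222),(118,228),(160,232),(145,215),(240,235)]: print(p,h[p[1],p[0]])
E
```

```text
t 2.8 pos [0.5776 0.1081 0.2308] rot [-179.9528    0.0366   96.9958] open 0.08537908181055028 F [ 0.0351 -1.4318  0.5057]
shift units [ 0.009  -0.003   0.2996] turn units [-0.0005  0.0004 -0.    ] dist 0.14987965775531406
(127, 208) [ 14 151 206]
(160, 212) [ 13 145 207]
(193, 217) [ 14 149 210]
(228, 222) [ 14 148 207]
(118, 228) [124 144 101]
(160, 232) [ 12 168 111]
(145, 215) [ 14 149 209]
(240, 235) [ 10 154 109]
```

View pics/s2.png

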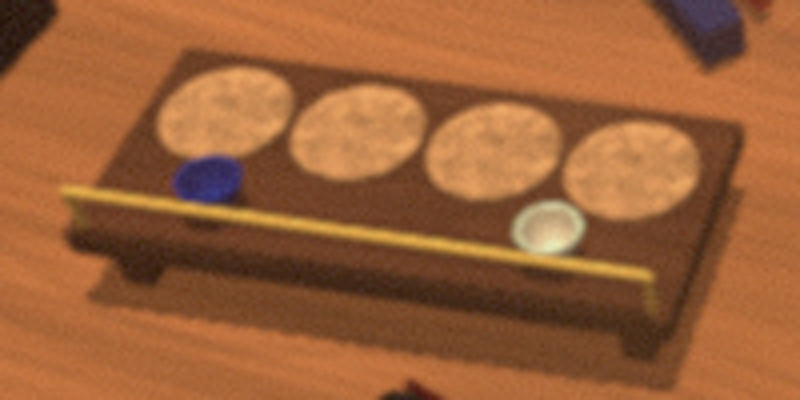

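The scene crop shows four clean pads at crop (225,112), (357,132), (493,151) and (631,170). The blue and white pots stand behind them.

send_rows --steps "0 0 0 0 0 0;0 0 0 0 0 0;0 0 0 0 0 0"

```text
clock: 3.2
ee_pos: [0.5771, 0.1079, 0.2316]
eef_rot: [180.0, 0.0, 97.0]
contact_force: [-0.4, 0.2, 0.6]
opening: 0.0854
finger_force: 0.0
```

```bash
python3 go.py .5755 .1123 .081
python3 - <<'E'
from m import *
s=vision.capture("scene")
v=cv2.cvtColor(s["image"],cv2.COLOR_RGB2HSV)[...,2]
m=cv2.morphologyEx((v>155).astype(np.uint8),cv2.MORPH_OPEN,np.ones((3,3)))
for c in cv2.findContours(m,cv2.RETR_LIST,1)[0]:
    x,y,w,h=cv2.boundingRect(c)
    if 28<w<42 and 18<h<30 and 100<x<250 and 190<y<240:
        e=cv2.fitEllipse(cv2.convexHull(c));print(e,plane(s,*e[0],.052))
E
```

```text
t 3.2 pos [0.5771 0.1079 0.2316] rot [179.9835   0.0106  96.9508] open 0.0853854132720825 F [-0.4195  0.2322  0.5532]
shift units [ 0.0093 -0.0022  0.3012] turn units [ 0.0002  0.0001 -0.0005] dist 0.1506737533966375
((192.92929077148438, 217.24169921875), (23.600984573364258, 34.435699462890625), 77.55511474609375) [ 0.5046 -0.1934  0.052 ]
((159.0583038330078, 212.54574584960938), (22.713911056518555, 34.34263610839844), 75.39065551757812) [ 0.5154 -0.2729  0.052 ]
((125.8055648803711, 208.0079803466797), (21.915010452270508, 34.69629669189453), 73.26583099365234) [ 0.5264 -0.3522  0.052 ]
```

send_rows --steps "0.009 -0.003 0.02 0 0 0;0.009 -0.003 0.05 0 0 0;0.009 -0.003 0.09 0 0 0;0.009 -0.003 0.13 0 0 0;0.009 -0.003 0.17 0 0 0;0.009 -0.003 0.21 0 0 0;0.009 -0.003 0.25 0 0 0;0.009 -0.003 0.28 0 0 0;0.009 -0.003 0.295 0 0 0;0.009 -0.003 0.301 0 0 0;0.009 -0.003 0.301 0 0 0;0.009 -0.003 0.301 0 0 0"

```text
clock: 4.45
ee_pos: [0.5758, 0.113, 0.0815]
eef_rot: [179.9, -0.0, 97.0]
contact_force: [0.3, -0.8, -0.1]
opening: 0.0853
finger_force: 0.0
```

send_rows --steps "0 0 0 0 0 0;0 0 0 0 0 0;0 0 0 0 0 0;0 0 0 0 0 0;0 0 0 0 0 0;0 0 0 0 0 0;0 0 0 0 0 0;0 0 0 0 0 0" --jaw 255

```text
clock: 5.25
ee_pos: [0.5756, 0.1129, 0.0813]
eef_rot: [180.0, 0.0, 97.0]
contact_force: [-0.9, 0.4, 4.5]
opening: 0.0265
finger_force: 34.3
```

```bash
python3 go.py .5272 -.3506 .185
python3 - <<'E'
from m import *
s=vision.capture("scene")
cv2.imwrite("pics/s3.png",cv2.resize(s["image"][180:320,250:450],None,fx=4,fy=4,interpolation=2)[:,:,::-1])
E
```

```text
t 5.25 pos [0.5756 0.1129 0.0813] rot [179.9567   0.0037  97.0067] open 0.02646334900322802 F [-0.9211  0.3595  4.5165]
shift units [-0.9083 -0.209  -0.2076] turn units [0.0005 0.     0.0001] dist 0.4774448555808807
```

View pics/s3.png

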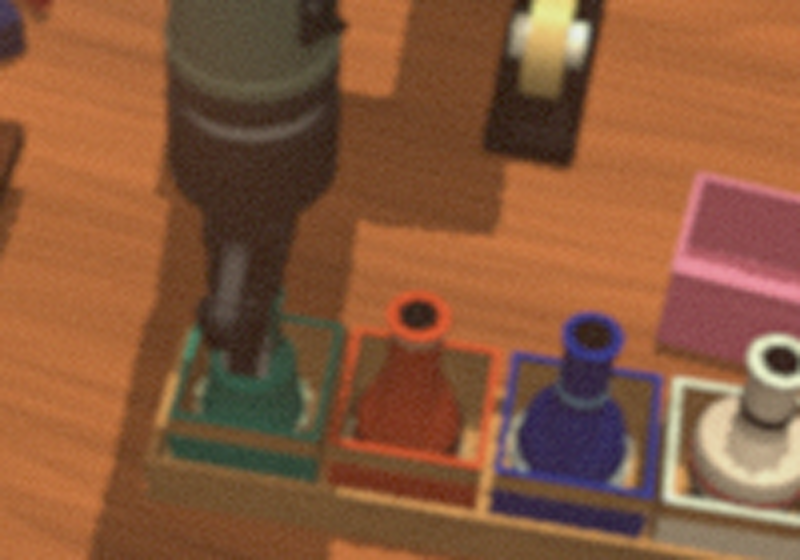

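Gripped by the neck, opening 26.5 mm against a 26 mm neck. Lifting straight up, then carrying.

send_rows --steps "0 0 -0.01 0 0 0;0 0 -0.03 0 0 0;0 0 -0.05 0 0 0;0 0 -0.08 0 0 0;0 0 -0.11 0 0 0;0 0 -0.14 0 0 0;0 0 -0.17 0 0 0;0 0 -0.19 0 0 0;0 0 -0.20 0 0 0;0 0 -0.21 0 0 0;-0.01 -0.002 -0.21 0 0 0;-0.03 -0.007 -0.21 0 0 0"

```text
clock: 6.5
ee_pos: [0.5734, 0.0975, 0.1852]
eef_rot: [-179.9, 0.0, 97.1]
contact_force: [-0.2, -0.7, -3.6]
opening: 0.0267
finger_force: 35.0
```

send_rows --steps "-0.03 -0.007 0 0 0 0;-0.08 -0.018 0 0 0 0;-0.14 -0.032 0 0 0 0;-0.21 -0.048 0 0 0 0;-0.28 -0.064 0 0 0 0;-0.35 -0.08 0 0 0 0;-0.42 -0.096 0 0 0 0;-0.49 -0.112 0 0 0 0;-0.56 -0.128 0 0 0 0;-0.62 -0.142 0 0 0 0;-0.68 -0.156 0 0 0 0;-0.73 -0.168 0 0 0 0"

```text
clock: 7.7
ee_pos: [0.5333, -0.2777, 0.1853]
eef_rot: [-179.9, 0.0, 96.9]
contact_force: [0.8, 0.7, -3.5]
opening: 0.0265
finger_force: 35.0
```

send_rows --steps "-0.05 -0.011 0 0 0 0;-0.09 -0.021 0 0 0 0;-0.12 -0.028 0 0 0 0;-0.14 -0.032 0 0 0 0;-0.148 -0.034 0 0 0 0;-0.148 -0.034 0 0 0 0;-0.148 -0.034 0 0 0 0;-0.148 -0.034 0 0 0 0"

```text
clock: 8.5
ee_pos: [0.5272, -0.3496, 0.1859]
eef_rot: [180.0, -0.0, 97.1]
contact_force: [0.1, 0.1, -2.6]
opening: 0.0265
finger_force: 35.0
```

```bash
python3 go.py .5272 -.3506 .130
python3 - <<'E'
from m import *
s=vision.capture("scene")
cv2.imwrite("pics/s4.png",cv2.resize(s["image"][120:270,50:250],None,fx=4,fy=4,interpolation=2)[:,:,::-1])
E
```

```text
t 8.5 pos [ 0.5272 -0.3496  0.1859] rot [179.9983  -0.0161  97.0661] open 0.026453545580556327 F [ 0.0747  0.0651 -2.6488]
shift units [-0.002  -0.0002  0.1118] turn units [ 0.     -0.0002  0.0007] dist 0.05591295821190005
```

View pics/s4.png

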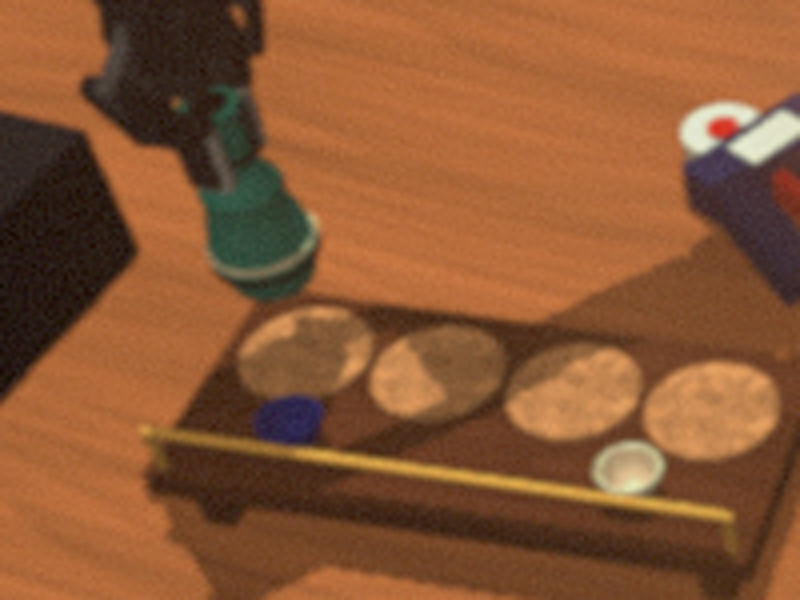

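The green vase hangs upright over the rightmost pad, with its foot at crop (265,290). Lowering gently.

send_rows --steps "-0.001 0 0.01 0 0 0;-0.002 0 0.03 0 0 0;-0.002 0 0.05 0 0 0;-0.002 0 0.07 0 0 0;-0.002 0 0.09 0 0 0;-0.002 0 0.105 0 0 0;-0.002 0 0.112 0 0 0;-0.002 0 0.114 0 0 0;-0.002 0 0.116 0 0 0;-0.002 0 0.117 0 0 0;-0.002 0 0.118 0 0 0;-0.002 0 0.118 0 0 0"

```text
clock: 9.75
ee_pos: [0.5272, -0.3515, 0.1271]
eef_rot: [180.0, 0.0, 97.0]
contact_force: [-0.4, -0.2, -2.9]
opening: 0.0267
finger_force: 35.0
```

send_rows --steps "0 0 0.0006 0 0 0;0 0 0.0012 0 0 0;0 0 0.0012 0 0 0"

```text
clock: 10.05
ee_pos: [0.5272, -0.3515, 0.1264]
eef_rot: [180.0, 0.0, 97.0]
contact_force: [-0.3, -0.3, -2.6]
opening: 0.0264
finger_force: 35.1
```

send_rows --steps "0 0 0.001 0 0 0;0 0 0.002 0 0 0;0 0 0.002 0 0 0;0 0 0.002 0 0 0"

```text
clock: 10.45
ee_pos: [0.5273, -0.3516, 0.1263]
eef_rot: [180.0, 0.1, 97.0]
contact_force: [-1.6, 1.6, 4.5]
opening: 0.0267
finger_force: 35.6
```

Contact at TCP z 0.1263, as expected. Releasing.

send_rows --steps "0 0 -0.001 0 0 0;0 0 -0.001 0 0 0;0 0 -0.001 0 0 0;0 0 -0.001 0 0 0;0 0 -0.001 0 0 0;0 0 -0.001 0 0 0;0 0 -0.001 0 0 0;0 0 -0.02 0 0 0;0 0 -0.06 0 0 0;0 0 -0.11 0 0 0;0 0 -0.15 0 0 0;0 0 -0.17 0 0 0" --jaw 0

```text
clock: 11.65
ee_pos: [0.5279, -0.352, 0.2132]
eef_rot: [179.8, 0.2, 97.0]
contact_force: [-0.2, -0.2, 0.5]
opening: 0.0856
finger_force: 0.0
```

```bash
python3 go.py .5668 .1908 .211
```

```text
t 11.65 pos [ 0.5279 -0.352   0.2132] rot [179.8125   0.1721  97.0106] open 0.08564946260712852 F [-0.1956 -0.1939  0.501 ]
shift units [1.068  0.2096 0.0018] turn units [0.0021 0.0019 0.0001] dist 0.5441918632626884
```

send_rows --steps "0.02 0.004 0 0 0 0;0.07 0.014 0 0 0 0;0.14 0.028 0 0 0 0;0.22 0.044 0 0 0 0;0.30 0.06 0 0 0 0;0.38 0.076 0 0 0 0;0.46 0.092 0 0 0 0;0.54 0.108 0 0 0 0;0.62 0.124 0 0 0 0;0.70 0.14 0 0 0 0;0.78 0.156 0 0 0 0;0.85 0.17 0 0 0 0"

```text
clock: 12.85
ee_pos: [0.5583, 0.0832, 0.209]
eef_rot: [-179.9, -0.0, 97.1]
contact_force: [1.0, 0.1, 0.4]
opening: 0.0854
finger_force: 0.0
```

send_rows --steps "0.06 0.012 0 0 0 0;0.11 0.02 0 0 0 0;0.15 0.028 0 0 0 0;0.18 0.034 0 0 0 0;0.20 0.038 0 0 0 0;0.21 0.039 0 0 0 0;0.21 0.039 0 0 0 0;0.21 0.039 0 0 0 0;0.21 0.039 0 0 0 0"

```text
clock: 13.75
ee_pos: [0.5662, 0.1866, 0.2103]
eef_rot: [180.0, 0.0, 97.0]
contact_force: [0.4, 1.0, 1.5]
opening: 0.0855
finger_force: 0.0
```

```bash
python3 go.py .5668 .1908 .081
python3 - <<'E'
from m import *
t=vision.capture("top");s=vision.capture("scene");c=[.5272,-.3506,.168]
a,n=mouth(t["image"],proj(t,c));b,k=mouth(s["image"],proj(s,c));print(proj(t,c),a,n,proj(s,c),b,k,tri(t,a,s,b),plane(t,*a,.168),plane(s,*b,.168))
cv2.imwrite("pics/p5.png",np.hstack([cv2.resize(i[y:y+100,x:x+100],(400,400),interpolation=2) for i,x,y in[(t["image"],450,140),(s["image"],80,130)]])[:,:,::-1])
E
```

```text
t 13.75 pos [0.5662 0.1866 0.2103] rot [179.9983   0.0176  96.9531] open 0.08553592292558686 F [0.4309 0.9847 1.4568]
shift units [0.0083 0.0022 0.2585] turn units [ 0.      0.0002 -0.0005] dist 0.12933257316947347
[531.4501 202.24  ] [531.3974 201.8145] 50.546875 [110.7329 169.0571] [109.7441 168.0909] 31.109375 (array([ 0.5278, -0.3504,  0.1707]), np.float64(0.0020774983089675977)) [ 0.528  -0.3506  0.168 ] [ 0.5252 -0.3544  0.168 ]
```

View pics/p5.png

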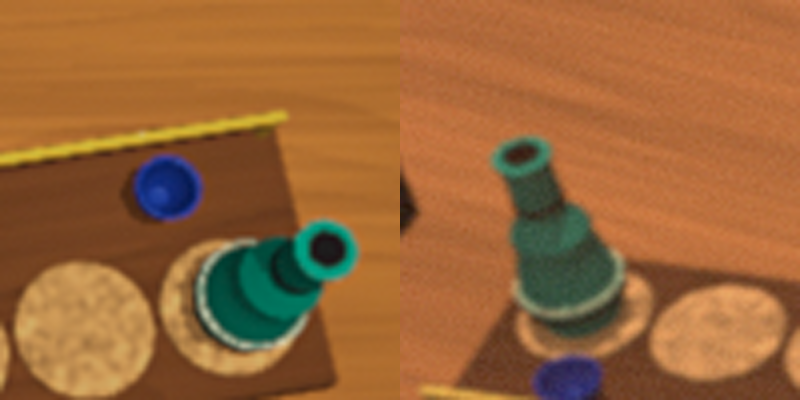

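Green stands upright about 2 mm from its pad centre. Clay is next, with a 1 mm bias correction at placing.

send_rows --steps "0.008 0.002 0.02 0 0 0;0.008 0.002 0.05 0 0 0;0.008 0.002 0.09 0 0 0;0.008 0.002 0.13 0 0 0;0.008 0.002 0.17 0 0 0;0.008 0.002 0.21 0 0 0;0.008 0.002 0.24 0 0 0;0.008 0.002 0.252 0 0 0;0.008 0.002 0.258 0 0 0;0.008 0.002 0.258 0 0 0;0.008 0.002 0.258 0 0 0"

```text
clock: 14.95
ee_pos: [0.5672, 0.1916, 0.0819]
eef_rot: [179.9, -0.0, 97.0]
contact_force: [0.4, 0.6, 0.4]
opening: 0.0854
finger_force: 0.0
```

send_rows --steps "0 0 0 0 0 0;0 0 0 0 0 0;0 0 0 0 0 0;0 0 0 0 0 0;0 0 0 0 0 0;0 0 0 0 0 0;0 0 0 0 0 0;0 0 0 0 0 0" --jaw 255

```text
clock: 15.75
ee_pos: [0.567, 0.1915, 0.0815]
eef_rot: [179.9, -0.0, 97.0]
contact_force: [2.2, 0.0, 2.6]
opening: 0.0255
finger_force: 37.6
```

```bash
python3 go.py .5168 -.2702 .186
```

```text
t 15.75 pos [0.567  0.1915 0.0815] rot [179.9474  -0.0036  97.0065] open 0.025520161743227986 F [2.2346 0.0345 2.6062]
shift units [-0.9042 -0.2122 -0.2093] turn units [ 0.0006 -0.      0.0001] dist 0.4760517895146243
```

send_rows --steps "0 0 -0.01 0 0 0;0 0 -0.03 0 0 0;0 0 -0.05 0 0 0;0 0 -0.08 0 0 0;0 0 -0.11 0 0 0;0 0 -0.14 0 0 0;0 0 -0.17 0 0 0;0 0 -0.19 0 0 0;0 0 -0.20 0 0 0;0 0 -0.21 0 0 0;-0.01 -0.002 -0.21 0 0 0;-0.03 -0.007 -0.21 0 0 0"

```text
clock: 16.95
ee_pos: [0.5647, 0.176, 0.1856]
eef_rot: [-179.9, 0.0, 97.1]
contact_force: [-0.1, 0.6, -2.7]
opening: 0.0256
finger_force: 37.7
```

send_rows --steps "-0.03 -0.007 0 0 0 0;-0.08 -0.018 0 0 0 0;-0.14 -0.032 0 0 0 0;-0.21 -0.048 0 0 0 0;-0.28 -0.064 0 0 0 0;-0.35 -0.08 0 0 0 0;-0.42 -0.096 0 0 0 0;-0.49 -0.112 0 0 0 0;-0.56 -0.128 0 0 0 0;-0.62 -0.142 0 0 0 0;-0.68 -0.156 0 0 0 0;-0.73 -0.168 0 0 0 0"

```text
clock: 18.15
ee_pos: [0.5247, -0.199, 0.1858]
eef_rot: [-179.9, 0.0, 96.9]
contact_force: [1.0, 0.8, -3.1]
opening: 0.0256
finger_force: 37.6
```

send_rows --steps "-0.05 -0.012 0 0 0 0;-0.09 -0.022 0 0 0 0;-0.12 -0.03 0 0 0 0;-0.138 -0.035 0 0 0 0;-0.143 -0.037 0 0 0 0;-0.143 -0.037 0 0 0 0;-0.143 -0.037 0 0 0 0;-0.143 -0.037 0 0 0 0"

```text
clock: 18.95
ee_pos: [0.5167, -0.2688, 0.1863]
eef_rot: [180.0, -0.0, 97.1]
contact_force: [-0.1, 0.3, -2.2]
opening: 0.0255
finger_force: 37.6
```

```bash
python3 go.py .5168 -.2695 .1265
```

```text
t 18.95 pos [ 0.5167 -0.2688  0.1863] rot [179.9976  -0.0098  97.0676] open 0.025503604499517097 F [-0.0884  0.3309 -2.2403]
shift units [-0.0014  0.      0.1195] turn units [ 0.     -0.0001  0.0008] dist 0.059773880076009665
```

send_rows --steps "0 0 0.01 0 0 0;0 0 0.03 0 0 0;0 0 0.05 0 0 0;0 0 0.07 0 0 0;0 0 0.09 0 0 0;0 0 0.105 0 0 0;0 0 0.112 0 0 0;0 0 0.114 0 0 0;0 0 0.116 0 0 0;0 0 0.118 0 0 0;0 0 0.119 0 0 0;0 0 0.119 0 0 0"

```text
clock: 20.15
ee_pos: [0.5166, -0.2697, 0.1269]
eef_rot: [180.0, 0.0, 97.0]
contact_force: [-0.8, 0.1, -2.7]
opening: 0.0257
finger_force: 37.7
```

send_rows --steps "0 0 0.0006 0 0 0;0 0 0.0012 0 0 0;0 0 0.0018 0 0 0;0 0 0.0018 0 0 0"

```text
clock: 20.55
ee_pos: [0.5168, -0.2697, 0.1265]
eef_rot: [180.0, 0.0, 97.0]
contact_force: [-1.2, 0.2, 3.0]
opening: 0.0256
finger_force: 37.9
```

send_rows --steps "0 0 -0.0005 0 0 0;0 0 -0.0005 0 0 0;0 0 -0.0005 0 0 0;0 0 -0.0005 0 0 0;0 0 -0.0005 0 0 0;0 0 -0.0005 0 0 0;0 0 -0.0005 0 0 0;0 0 -0.02 0 0 0;0 0 -0.06 0 0 0;0 0 -0.11 0 0 0;0 0 -0.15 0 0 0;0 0 -0.17 0 0 0" --jaw 0

```text
clock: 21.75
ee_pos: [0.5174, -0.2701, 0.2136]
eef_rot: [179.8, 0.1, 97.0]
contact_force: [0.5, 0.3, 0.4]
opening: 0.0855
finger_force: 0.0
```

send_rows --steps "0.02 0.004 0 0 0 0;0.07 0.014 0 0 0 0;0.14 0.028 0 0 0 0;0.22 0.044 0 0 0 0;0.30 0.06 0 0 0 0;0.38 0.076 0 0 0 0;0.46 0.092 0 0 0 0;0.54 0.108 0 0 0 0;0.62 0.124 0 0 0 0;0.70 0.14 0 0 0 0;0.78 0.156 0 0 0 0;0.85 0.17 0 0 0 0"

```text
clock: 22.95
ee_pos: [0.5478, 0.165, 0.2095]
eef_rot: [-179.9, -0.0, 97.1]
contact_force: [0.2, 0.6, -0.2]
opening: 0.0857
finger_force: 0.0
```

send_rows --steps "0.06 0.012 0 0 0 0;0.11 0.02 0 0 0 0;0.15 0.028 0 0 0 0;0.18 0.034 0 0 0 0;0.20 0.038 0 0 0 0;0.213 0.04 0 0 0 0;0.22 0.04 0 0 0 0;0.22 0.04 0 0 0 0;0.22 0.04 0 0 0 0"

```text
clock: 23.85
ee_pos: [0.5555, 0.2736, 0.2108]
eef_rot: [-180.0, 0.0, 97.0]
contact_force: [-0.3, 0.9, 0.8]
opening: 0.0855
finger_force: 0.0
```

```bash
python3 go.py .5578 .2708 .085
python3 - <<'E'
from m import *
t=vision.capture("top");s=vision.capture("scene");c=[.5168,-.2702,.170]
a,n=mouth(t["image"],proj(t,c));b,k=mouth(s["image"],proj(s,c));print(n,k,tri(t,a,s,b),plane(t,*a,.170),plane(s,*b,.170), "pads top .5171 -.2696 scene .5154 -.2729")
for g,H in((proj(t,[.5578,.2708,.131]),.131),(proj(t,[.5454,.3549,.131]),.131)):
    a,n=mouth(t["image"],g);print(n,plane(t,*a,H))
E
```

```text
t 23.85 pos [0.5555 0.2736 0.2108] rot [-179.9964    0.0235   96.9737] open 0.08550491672056429 F [-0.2982  0.8709  0.7926]
shift units [-0.0059  0.0039  0.2517] turn units [-0.      0.0003 -0.0003] dist 0.12589724030556454
43.46875 14.71875 (array([ 0.5174, -0.2687,  0.1725]), np.float64(0.002262607994979454)) [ 0.5176 -0.2685  0.17  ] [ 0.515  -0.2722  0.17  ] pads top .5171 -.2696 scene .5154 -.2729
32.125 [0.5617 0.2638 0.131 ]
7.078125 [0.5582 0.3682 0.131 ]
```

Clay is within 1 mm of its pad centre. Blue next.

send_rows --steps "-0.007 0.004 0.02 0 0 0;-0.007 0.004 0.05 0 0 0;-0.007 0.004 0.09 0 0 0;-0.007 0.004 0.13 0 0 0;-0.007 0.004 0.17 0 0 0;-0.007 0.004 0.20 0 0 0;-0.007 0.004 0.23 0 0 0;-0.007 0.004 0.245 0 0 0;-0.007 0.004 0.251 0 0 0;-0.007 0.004 0.251 0 0 0;-0.007 0.004 0.251 0 0 0"

```text
clock: 25.05
ee_pos: [0.5584, 0.2711, 0.0859]
eef_rot: [179.9, -0.0, 97.0]
contact_force: [0.1, 1.0, 0.8]
opening: 0.0855
finger_force: 0.0
```

send_rows --steps "0 0 0 0 0 0;0 0 0 0 0 0;0 0 0 0 0 0;0 0 0 0 0 0;0 0 0 0 0 0;0 0 0 0 0 0;0 0 0 0 0 0;0 0 0 0 0 0" --jaw 255

```text
clock: 25.85
ee_pos: [0.5583, 0.2711, 0.0856]
eef_rot: [179.9, -0.0, 97.0]
contact_force: [1.2, 0.8, 1.3]
opening: 0.0235
finger_force: 39.3
```

```bash
python3 go.py .5058 -.1915 .190
```

```text
t 25.85 pos [0.5583 0.2711 0.0856] rot [179.9462  -0.0104  97.0067] open 0.023457991315404658 F [1.1844 0.8339 1.3351]
shift units [-0.9054 -0.2168 -0.2093] turn units [ 0.0006 -0.0001  0.0001] dist 0.47710421671649766
```

send_rows --steps "0 0 -0.01 0 0 0;0 0 -0.03 0 0 0;0 0 -0.05 0 0 0;0 0 -0.08 0 0 0;0 0 -0.11 0 0 0;0 0 -0.14 0 0 0;0 0 -0.17 0 0 0;0 0 -0.19 0 0 0;0 0 -0.20 0 0 0;0 0 -0.21 0 0 0;-0.01 -0.002 -0.21 0 0 0;-0.03 -0.007 -0.21 0 0 0"

```text
clock: 27.05
ee_pos: [0.556, 0.2554, 0.1896]
eef_rot: [-179.9, 0.0, 97.1]
contact_force: [0.0, 0.6, -2.7]
opening: 0.0233
finger_force: 39.3
```

send_rows --steps "-0.03 -0.007 0 0 0 0;-0.08 -0.018 0 0 0 0;-0.14 -0.032 0 0 0 0;-0.21 -0.048 0 0 0 0;-0.28 -0.064 0 0 0 0;-0.35 -0.08 0 0 0 0;-0.42 -0.096 0 0 0 0;-0.49 -0.112 0 0 0 0;-0.56 -0.128 0 0 0 0;-0.62 -0.142 0 0 0 0;-0.68 -0.156 0 0 0 0;-0.73 -0.168 0 0 0 0"

```text
clock: 28.25
ee_pos: [0.5159, -0.1194, 0.19]
eef_rot: [-179.9, 0.0, 96.9]
contact_force: [0.4, 0.5, -1.5]
opening: 0.0235
finger_force: 39.3
```

send_rows --steps "-0.05 -0.014 0 0 0 0;-0.09 -0.026 0 0 0 0;-0.12 -0.035 0 0 0 0;-0.138 -0.04 0 0 0 0;-0.145 -0.042 0 0 0 0;-0.145 -0.042 0 0 0 0;-0.145 -0.042 0 0 0 0;-0.145 -0.042 0 0 0 0"

```text
clock: 29.05
ee_pos: [0.5056, -0.1907, 0.1903]
eef_rot: [180.0, -0.0, 97.1]
contact_force: [-0.1, -0.2, -2.7]
opening: 0.0238
finger_force: 39.3
```

```bash
python3 go.py .5058 -.1915 .1305
```

```text
t 29.05 pos [ 0.5056 -0.1907  0.1903] rot [179.9979  -0.0123  97.0657] open 0.023811239789536177 F [-0.0672 -0.2378 -2.657 ]
shift units [-0.0017  0.0002  0.1196] turn units [ 0.     -0.0001  0.0007] dist 0.059808811110905045
```

send_rows --steps "0 0 0.01 0 0 0;0 0 0.03 0 0 0;0 0 0.05 0 0 0;0 0 0.07 0 0 0;0 0 0.09 0 0 0;0 0 0.105 0 0 0;0 0 0.112 0 0 0;0 0 0.114 0 0 0;0 0 0.116 0 0 0;0 0 0.118 0 0 0;0 0 0.119 0 0 0;0 0 0.119 0 0 0"

```text
clock: 30.25
ee_pos: [0.5055, -0.1914, 0.131]
eef_rot: [180.0, 0.0, 97.0]
contact_force: [-0.2, -0.0, -2.7]
opening: 0.0235
finger_force: 39.3
```

send_rows --steps "0 0 0.0006 0 0 0;0 0 0.0012 0 0 0;0 0 0.0018 0 0 0;0 0 0.0018 0 0 0"

```text
clock: 30.65
ee_pos: [0.5056, -0.1915, 0.1305]
eef_rot: [180.0, 0.0, 97.0]
contact_force: [-0.5, 0.5, 2.1]
opening: 0.0236
finger_force: 39.7
```

send_rows --steps "0 0 -0.0005 0 0 0;0 0 -0.0005 0 0 0;0 0 -0.0005 0 0 0;0 0 -0.0005 0 0 0;0 0 -0.0005 0 0 0;0 0 -0.0005 0 0 0;0 0 -0.0005 0 0 0;0 0 -0.02 0 0 0;0 0 -0.06 0 0 0;0 0 -0.11 0 0 0;0 0 -0.15 0 0 0;0 0 -0.17 0 0 0" --jaw 0

```text
clock: 31.85
ee_pos: [0.5063, -0.1918, 0.2176]
eef_rot: [179.8, 0.1, 97.0]
contact_force: [1.2, 0.2, 0.0]
opening: 0.0853
finger_force: 0.0
```

send_rows --steps "0.02 0.004 0 0 0 0;0.07 0.014 0 0 0 0;0.14 0.028 0 0 0 0;0.22 0.044 0 0 0 0;0.30 0.06 0 0 0 0;0.38 0.076 0 0 0 0;0.46 0.092 0 0 0 0;0.54 0.108 0 0 0 0;0.62 0.124 0 0 0 0;0.70 0.14 0 0 0 0;0.78 0.156 0 0 0 0;0.85 0.17 0 0 0 0"

```text
clock: 33.05
ee_pos: [0.5367, 0.2432, 0.2135]
eef_rot: [-179.9, 0.0, 97.1]
contact_force: [0.7, -0.5, -0.3]
opening: 0.085
finger_force: 0.0
```

send_rows --steps "0.06 0.012 0 0 0 0;0.11 0.02 0 0 0 0;0.15 0.028 0 0 0 0;0.18 0.034 0 0 0 0;0.20 0.038 0 0 0 0;0.217 0.042 0 0 0 0;0.225 0.043 0 0 0 0;0.225 0.043 0 0 0 0;0.225 0.043 0 0 0 0"

```text
clock: 33.95
ee_pos: [0.5456, 0.3544, 0.215]
eef_rot: [-180.0, 0.0, 97.0]
contact_force: [-0.7, -0.3, -0.1]
opening: 0.0851
finger_force: 0.0
```

```bash
python3 go.py .5454 .3549 .085
python3 - <<'E'
from m import *
t=vision.capture("top");s=vision.capture("scene");c=[.5058,-.1915,.176]
a,n=mouth(t["image"],proj(t,c));b,k=mouth(s["image"],proj(s,c));print(n,k,tri(t,a,s,b),plane(t,*a,.176),plane(s,*b,.176), "pads top .5064 -.1905 scene .5046 -.1934")
E
```

```text
t 33.95 pos [0.5456 0.3544 0.215 ] rot [-179.9981    0.0259   96.9724] open 0.08506599090527833 F [-0.6952 -0.3079 -0.107 ]
shift units [ 0.0011 -0.0003  0.2599] turn units [-0.      0.0003 -0.0003] dist 0.12996695011054107
52.21875 39.34375 (array([ 0.5062, -0.1904,  0.1786]), np.float64(0.0021053197191500768)) [ 0.5064 -0.1901  0.176 ] [ 0.5037 -0.1935  0.176 ] pads top .5064 -.1905 scene .5046 -.1934
```

Blue is centred on its pad. White next.

send_rows --steps "0 0 0.02 0 0 0;0 0 0.05 0 0 0;0 0 0.09 0 0 0;0 0 0.13 0 0 0;0 0 0.17 0 0 0;0 0 0.21 0 0 0;0 0 0.24 0 0 0;0 0 0.253 0 0 0;0 0 0.259 0 0 0;0 0 0.259 0 0 0;0 0 0.259 0 0 0"

```text
clock: 35.15
ee_pos: [0.546, 0.3553, 0.0862]
eef_rot: [179.9, -0.0, 97.0]
contact_force: [0.3, -0.1, -0.7]
opening: 0.0853
finger_force: 0.0
```

send_rows --steps "0 0 0 0 0 0;0 0 0 0 0 0;0 0 0 0 0 0;0 0 0 0 0 0;0 0 0 0 0 0;0 0 0 0 0 0;0 0 0 0 0 0;0 0 0 0 0 0" --jaw 255

```text
clock: 35.95
ee_pos: [0.5459, 0.3552, 0.0856]
eef_rot: [180.0, -0.0, 97.0]
contact_force: [0.3, -0.0, 1.8]
opening: 0.0245
finger_force: 39.4
```

```bash
python3 go.py .4953 -.1125 .190
```

```text
t 35.95 pos [0.5459 0.3552 0.0856] rot [179.9527  -0.0089  97.0121] open 0.024510513387617085 F [ 0.3343 -0.0443  1.8372]
shift units [-0.916  -0.2144 -0.2091] turn units [ 0.0005 -0.0001  0.0001] dist 0.48186617953237093
```

send_rows --steps "0 0 -0.01 0 0 0;0 0 -0.03 0 0 0;0 0 -0.05 0 0 0;0 0 -0.08 0 0 0;0 0 -0.11 0 0 0;0 0 -0.14 0 0 0;0 0 -0.17 0 0 0;0 0 -0.19 0 0 0;0 0 -0.20 0 0 0;0 0 -0.21 0 0 0;-0.01 -0.002 -0.21 0 0 0;-0.03 -0.007 -0.21 0 0 0"

```text
clock: 37.15
ee_pos: [0.5436, 0.3395, 0.1897]
eef_rot: [-179.9, 0.0, 97.1]
contact_force: [-0.2, 0.1, -1.4]
opening: 0.0244
finger_force: 39.3
```

send_rows --steps "-0.03 -0.007 0 0 0 0;-0.08 -0.018 0 0 0 0;-0.14 -0.032 0 0 0 0;-0.21 -0.048 0 0 0 0;-0.28 -0.064 0 0 0 0;-0.35 -0.08 0 0 0 0;-0.42 -0.096 0 0 0 0;-0.49 -0.112 0 0 0 0;-0.56 -0.128 0 0 0 0;-0.62 -0.142 0 0 0 0;-0.68 -0.156 0 0 0 0;-0.73 -0.168 0 0 0 0"

```text
clock: 38.35
ee_pos: [0.5035, -0.0352, 0.1901]
eef_rot: [-179.9, 0.0, 96.9]
contact_force: [-0.0, -0.7, -1.6]
opening: 0.0245
finger_force: 39.3
```

send_rows --steps "-0.05 -0.012 0 0 0 0;-0.09 -0.022 0 0 0 0;-0.12 -0.03 0 0 0 0;-0.145 -0.037 0 0 0 0;-0.155 -0.0395 0 0 0 0;-0.155 -0.0395 0 0 0 0;-0.155 -0.0395 0 0 0 0;-0.155 -0.0395 0 0 0 0"

```text
clock: 39.15
ee_pos: [0.495, -0.1115, 0.1904]
eef_rot: [-180.0, -0.0, 97.1]
contact_force: [0.2, -0.1, -2.1]
opening: 0.0245
finger_force: 39.3
```

```bash
python3 go.py .4953 -.1125 .1305
```

```text
t 39.15 pos [ 0.495  -0.1115  0.1904] rot [-179.9998   -0.0102   97.0571] open 0.024522875168249525 F [ 0.211  -0.0627 -2.1362]
shift units [-0.0021  0.0004  0.1197] turn units [-0.     -0.0001  0.0006] dist 0.05987700340256885
```

send_rows --steps "0 0 0.01 0 0 0;0 0 0.03 0 0 0;0 0 0.05 0 0 0;0 0 0.07 0 0 0;0 0 0.09 0 0 0;0 0 0.105 0 0 0;0 0 0.112 0 0 0;0 0 0.114 0 0 0;0 0 0.116 0 0 0;0 0 0.118 0 0 0;0 0 0.119 0 0 0;0 0 0.119 0 0 0"

```text
clock: 40.35
ee_pos: [0.495, -0.1121, 0.1311]
eef_rot: [180.0, 0.0, 97.0]
contact_force: [-0.1, -0.1, -2.0]
opening: 0.0248
finger_force: 39.4
```

send_rows --steps "0 0 0.0006 0 0 0;0 0 0.0012 0 0 0;0 0 0.0018 0 0 0;0 0 0.0018 0 0 0"

```text
clock: 40.75
ee_pos: [0.4951, -0.1122, 0.1305]
eef_rot: [180.0, 0.0, 97.0]
contact_force: [-0.9, 1.7, 3.8]
opening: 0.0247
finger_force: 39.8
```

send_rows --steps "0 0 -0.0005 0 0 0;0 0 -0.0005 0 0 0;0 0 -0.0005 0 0 0;0 0 -0.0005 0 0 0;0 0 -0.0005 0 0 0;0 0 -0.0005 0 0 0;0 0 -0.0005 0 0 0;0 0 -0.02 0 0 0;0 0 -0.06 0 0 0;0 0 -0.11 0 0 0;0 0 -0.15 0 0 0;0 0 -0.18 0 0 0" --jaw 0

```text
clock: 41.95
ee_pos: [0.4955, -0.1122, 0.2223]
eef_rot: [179.9, 0.1, 97.0]
contact_force: [0.1, 0.1, -0.3]
opening: 0.0855
finger_force: 0.0
```

send_rows --steps "0.02 0 0 0 0 0;0.07 0 0 0 0 0;0.14 0 0 0 0 0;0.21 0 0 0 0 0;0.28 0 0 0 0 0;0.34 0 0 0 0 0;0.38 0 0 0 0 0;0.40 0 0 0 0 0;0.40 0 0 0 0 0;0.40 0 0 0 0 0"

```text
clock: 42.95
ee_pos: [0.4704, 0.0861, 0.2197]
eef_rot: [-180.0, 0.0, 97.0]
contact_force: [0.5, -0.2, -0.7]
opening: 0.0853
finger_force: 0.0
```

Run:
```python
from m import *
t=vision.capture("top");s=vision.capture("scene")
for c,p in(([.4953,-.1125,.176],"top .4958 -.1115"),([.506,-.191,.176],"top .5064 -.1905"),([.517,-.2695,.17],"top .5171 -.2696"),([.527,-.3506,.168],"top .5279 -.3489")):
    a,n=mouth(t["image"],proj(t,c));b,k=mouth(s["image"],proj(s,c));print(n,k,plane(t,*a,c[2])[:2],plane(s,*b,c[2])[:2],p)
cv2.imwrite("pics/p9.png",np.vstack([cv2.resize(i[y:y+90,x:x+190],(600,284),interpolation=2) for i,x,y in[(t["image"],360,175),(s["image"],75,160)]])[:,:,::-1])
```

```text
39.90625 18.890625 [ 0.4961 -0.1108] [ 0.4932 -0.1136] top .4958 -.1115
52.171875 40.203125 [ 0.5064 -0.1901] [ 0.5037 -0.1936] top .5064 -.1905
43.6875 16.140625 [ 0.5176 -0.2685] [ 0.5149 -0.272 ] top .5171 -.2696
50.0625 31.34375 [ 0.528  -0.3506] [ 0.5253 -0.3544] top .5279 -.3489
```

View pics/p9.png

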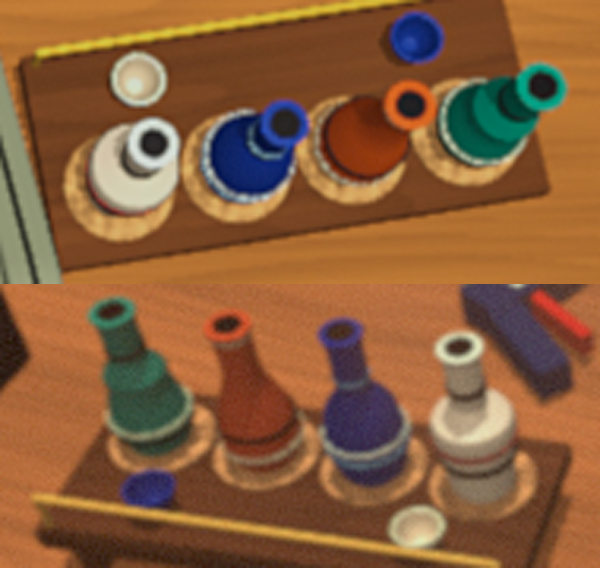

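Both views show white, blue, clay and green upright on their pads from the robot's left, within about 2 mm of centre. The arm is clear.

```bash
python3 -c "from station import close_job;print(close_job())"
```

```text
the job is handed in; nothing more can be done
None
```

The job is handed in: all four vases stand upright on the riser in box order (white, blue, clay, green from the robot's left), each measured within about 2 mm of its pad centre, with the arm clear at about 43 s of the 115 s allowed.

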